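Shut the red air valve in the bench valve box

TASK

Slide the blue cover of the valve box along its guides, away from the red-collared pipe and on to the deck beyond, until the red valve's half of the opening is fully uncovered; then push the red handle a quarter turn clockwise, round to its stop, so that the red valve is shut. The cover must stay lying in its guides (push it, do not lift it), the yellow valve must stay open, and everything else on the bench must stay where it stands.

Things in the scene. Friction and masses are not known exactly. Their poses are not given: they have to be found in the camera images.
- valve_box: Fixed grey steel housing, 210 mm (its x) by 584 mm (its y) by 92 mm high to its top face; it may stand turned on the bench. Origin: centre of its underside on the bench. Midway in its top is an opening 154 mm (x) by 256 mm (y); plain closed decks lie at either end (+y and -y). Two 10 mm wide aluminium guides run along y on the front and back edges and 10 mm stops close both ends, all standing 12 mm above the top face. Inside, the floor is 10 mm above the bench.
- cover: Loose blue cover plate, 186 mm (x) by 280 mm (y) by 6 mm, about 0.5 kg (varies), lying on top of the housing between the guides with 2 mm play in x; origin: centre of its underside. It starts over the opening, hiding both valves, and slides freely (friction only, some 2 to 6 N) along the box's y either way, about 142 mm from the middle to each end stop. On its middle stands a black grip, 100 mm (x) by 16 mm (y), rising from the plate's top to 34 mm above the origin.
- valve_red: The marked valve, fixed inside the box, in either half: 64 mm to the +y or the -y side of the box's middle and 30 mm to +x of it. Origin: on the bench level, straight below the handle's pivot; its axes are parallel to the box's. Its pipe runs along x, 28 mm above the bench (top of pipe 38 mm, of valve body 45 mm), and leaves through the back (+x) of the box, where a red collar 30 mm in diameter on it shows which half is the red one even with the cover on.
- valve_yellow: The other valve, in the other half of the box, alike but with yellow collar and handle. It is to stay open.
- red_handle (a joint): Angle of the red handle about its upright pivot, rad. 0: open, the handle points along the pipe to the box's -x; it turns clockwise seen from above; 1.571: shut, at its stop, the handle points to the box's +y. Starts at 0 to 0.3. It stays where it is left; friction about 0.16 N m. The handle is a bar 14 mm wide reaching 60 mm from the pivot, from 60 to 76 mm above the bench (16 mm below the cover), with a 24 mm hub; below it the space is free down to pipe and floor.
- red_tip (a point): Middle of the far end of the red handle, at its top edge, 60 mm from the pivot, 76 mm above the bench.
- yellow_handle (a joint): The same angle of the yellow handle: 0 open; starts at 0 to 0.1; to stay open.
- holder_a: Steel tool holder standing on its 52 mm flange, cone up, 105 mm tall; origin: centre of its underside. Leave alone.
- holder_b: A second tool holder, the same.
- gauge: Aluminium setting gauge, 60 mm across, 77 mm tall with a black top; origin: centre of its underside. Leave alone.
- collet_nut: Dark steel ring nut, 42 mm across, 22 mm tall; origin: centre of its underside. Leave alone.
- spanner: Steel spanner, 160 mm long, lying on the bench. Leave alone.
- parts_tray: Blue open plastic tray 80 x 110 x 40 mm; origin: centre of its underside. Leave alone.
- oil_bottle: White plastic bottle with a red cap, 56 mm across, 130 mm tall; origin: centre of its underside. Leave alone.

How it is judged:
By the outcome, as a careful person would: the job done as asked, in the order asked, and still so for the second after the job is handed in, with the robot touching nothing.
It also fails if it takes over 45 s, if anything falls off the work surface, if the arm or the gripper's body presses on something with over 40 N, if the wrist force passes 120 N, or if a joint passes its speed limit or range.

ROBOT

A 7-joint arm with a two-finger parallel gripper is mounted at the origin on the work surface. World frame = base frame: x ahead of the robot, y to its left, z up, the work surface at z = 0. Lengths are in m, angles in rad, forces in N, time in s.
With the tool pointing down it reaches from about 0.425 to 0.925 m from the base axis. Payload 6.8 kg.
Tool frame: the origin (TCP) lies at the very end of the fingers, on their centre line; the grasp point (between the pads) lies 19 mm behind it; y points along the fingers, x is the direction in which the jaws open and shut, and the axes are right-handed (so a half turn about y gives the same grasp; the last joint's range is limited). The gripper opens to 85 mm and grips with 20 to 120 N. Pads are 22 mm wide; open, the fingers measure 114 mm over their backs; the gripper's body (76 mm by 85 mm) begins 54 mm behind the grasp point. The pads swing forward as they close: fully open they stand 13 mm farther back than shut.
Start: joints at [-1.314, 0.477, 0.022, 1.555, -0.011, 1.109, -0.083], TCP at [0.241, 0.631, 0.231] pointing down, gripper open.
Joint ranges: [-2.96, 2.96], [-0.34, 2.1], [-1.41, 1.46], [0.24, 2.44], [-1.37, 4.51], [0.17, 1.92], [-2.96, 2.96]. Speed limits (rad/s): [2.39, 2.39, 3.14, 3.14, 3.14, 3.14, 3.14].

INTERFACE

Orientations are given as a rotation vector (axis times angle).
In Python, from bench import r, imaging gives the robot as it stands.
- The arm moves only by the shell command python3 -m jog 'ROWS' [FORCE]. ROWS is text: rows parted by semicolons, each of 7 numbers parted by spaces: the turn, a rotation vector about the tool's x, y, z in degrees, then the shift along the tool's x, y, z in mm, then the opening, from 0 (shut) to 1 (fully open). A call has exactly 5 rows; each row shifts and turns the commanded pose from where the row before left it, along the tool's axes as they then stand; what a row does not reach is not made up. A row lasts 1/12 s, in which the tool goes at most 41.7 mm and 7.16 degrees, less where a joint would pass 70% of its speed; a pose out of reach is approached as far as the arm can. A call with a gripper value outside its range is refused whole. The fingers move at their own pace and stop on an object; FORCE is the grip in N (left out, the last holds). Time passes only in rows, so rows that do not move let the fingers close, or fill a call up. It gives the time, the measured TCP pose, the force and the opening at its end, in the units of the state.
- r.get_obs(): the state, without advancing time (a new reading comes with each control period).
- imaging.grab_frame(name): name is "scene" or "top" or "wrist"; returns a dict with "color" (400x640x3 uint8, red, green, blue), "z_map" (400x640 float32, m along the optical axis (not along the pixel's ray), 0 where there is no reading), "fx", "fy", "cx", "cy" (pixels), "world_to_cam" (4x4, takes a point from world to camera coordinates); the wrist camera has in their place "hand_eye" (4x4, takes a point from camera to tool coordinates, whose origin is the TCP and whose axes are the tool frame's). Camera axes: x right, y up, looking along -z (the intrinsics and any distortion apply to the point x, -y, -z); pixel columns grow to the right and rows downward; lengths in m; the calibration is good to about 2 mm. A picture is of the moment at which its call begins: read the wrist's pose just before it.
- r.hand_in(): hands the job in, once; it reports no verdict.
The state is a dict: "clock": time; "joints": joint angles; "qvel": joint speeds; "tau": joint torques, N m; "tcp_pos": TCP position; "orientation": TCP orientation; "contact_force": force on the tool from outside, world axes, zero at the start; "moment": the same for the moment, N m; "grip_width": finger opening in m.
Only numpy, scipy, OpenCV 4.12 (cv2) and the standard library are available. Lean on these libraries where they do the work, as an engineer would, in place of code of your own. Each camera call takes 0.05 s, during which the arm holds its last target.

## Working session

There is one attempt and no reset: what is moved stays moved. The work goes in short steps, Python scripts to look and compute and a shell command to move; the robot and the scene stay as the last step left them, time stands still between calls to the robot, and variables do not carry over. Pictures are saved under pics/ and viewed, and the job is handed in when it is done.

```bash
ls; mkdir -p pics; python3 - <<'E'
from bench import r, imaging
import cv2,numpy as np,pickle
o=r.get_obs(); print(o)
for n in ("scene","top","wrist"):
    f=imaging.grab_frame(n); pickle.dump(f,open(f'{n}0.pkl','wb'))
    cv2.imwrite(f'pics/{n}0.png',f["color"][:,:,::-1]); print(n,{k:v for k,v in f.items() if k not in("color","z_map")})
E
```

```text
pics
{'clock': 0.0, 'joints': array([-1.31409553,  0.47777103,  0.02234165,  1.55645696, -0.01148083,
        1.10932351, -0.08309162]), 'qvel': array([ 0.00079399,  0.00126452, -0.00105224, -0.00109253,  0.0009291 ,
        0.0011963 ,  0.00132897]), 'tau': array([-7.37065384e-04, -5.96452081e+01,  1.60771105e+00, -2.81202382e+01,
        1.25282840e-02,  9.33377742e-03,  1.09648363e-05]), 'tcp_pos': array([0.24062168, 0.63001166, 0.23034294]), 'orientation': array([-1.3611609 , -0.93543096,  0.9377684 ]), 'contact_force': array([ 0.39663384, -0.32158401, -0.22282114]), 'moment': array([-0.02199925,  0.05362502,  0.00666766]), 'grip_width': 0.0856026111166938}
scene {'fx': 452.788095569125, 'fy': 452.788095569125, 'cx': 307.824535048061, 'cy': 197.50603953005074, 'world_to_cam': array([[ 0.81504405,  0.57926004, -0.01268898, -0.48238704],
       [-0.36093622,  0.5247411 ,  0.77095513,  0.14230242],
       [ 0.45324193, -0.62378248,  0.63676304, -1.55763208],
       [ 0.        ,  0.        ,  0.        ,  1.        ]])}
top {'fx': 411.75427504103055, 'fy': 411.75427504103055, 'cx': 
[... 166 characters left out ...]
-01,  2.22499490e-04,  4.83242103e-02,
        -5.94749754e-01],
       [-4.83229412e-02, -3.98734319e-03,  9.98823806e-01,
        -1.17203644e+00],
       [ 0.00000000e+00,  0.00000000e+00,  0.00000000e+00,
         1.00000000e+00]])}
wrist {'fx': 305.70847767060656, 'fy': 305.70847767060656, 'cx': 322.21187672321827, 'cy': 205.1933881939513, 'hand_eye': array([[ 9.99998862e-01, -1.35101832e-03, -6.71460763e-04,
        -7.23299348e-05],
       [-2.29887526e-04,  3.03415380e-01, -9.52858360e-01,
        -1.42371322e-01],
       [ 1.49106063e-03,  9.52857430e-01,  3.03414724e-01,
         7.72181745e-02],
       [ 0.00000000e+00,  0.00000000e+00,  0.00000000e+00,
         1.00000000e+00]])}
```

View pics/scene0.png

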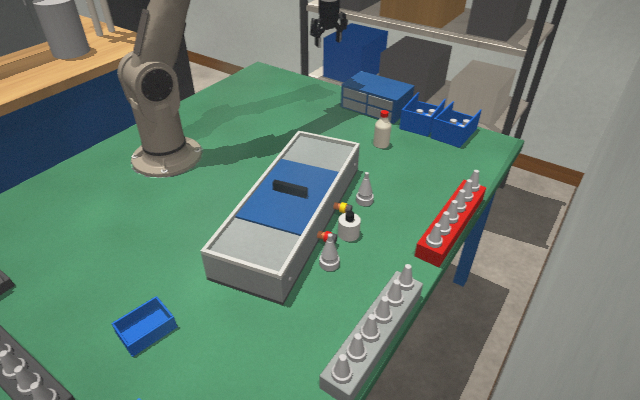

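View pics/top0.png

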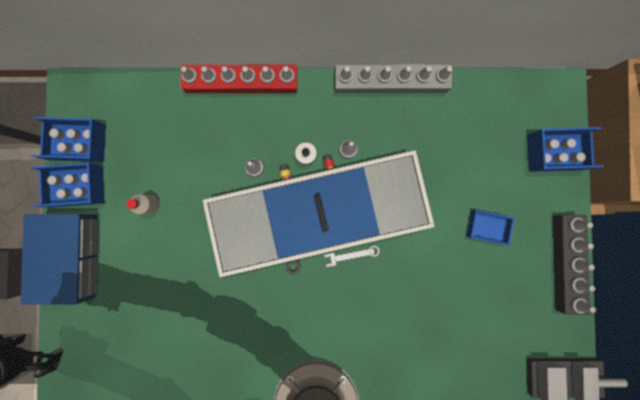

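View pics/wrist0.png

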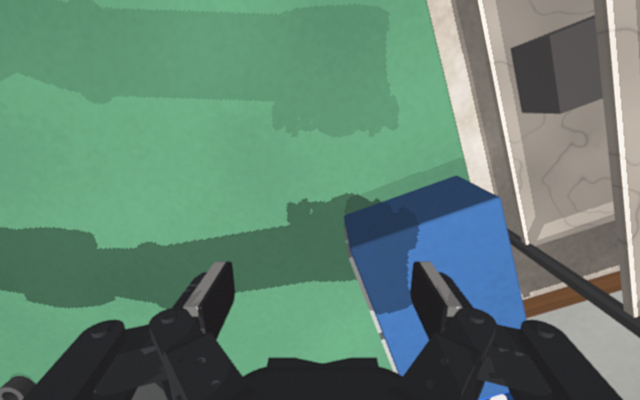

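The top view shows the box turned by about 13°. Its +y is to the left (world +y), and the red collar at (329,162) is in the right (-y) half, so the cover must slide to +y (left). The spanner and nut lie in front of the box at (352,256) and (292,266). Next I'll measure.

```bash
cat > h.py <<'E'
import numpy as np,cv2
from scipy.spatial.transform import Rotation as Ro
def world(f,mask=None):
    z=f["z_map"]; v,u=np.indices(z.shape)
    P=np.stack([(u-f["cx"])/f["fx"]*z,-(v-f["cy"])/f["fy"]*z,-z],-1)
    T=np.linalg.inv(f["world_to_cam"]); return P@T[:3,:3].T+T[:3,3]
def ray(f,uv,h):
    T=np.linalg.inv(f["world_to_cam"]);uv=np.atleast_2d(uv).astype(float)
    d=np.stack([(uv[:,0]-f["cx"])/f["fx"],-(uv[:,1]-f["cy"])/f["fy"],-np.ones(len(uv))],-1)@T[:3,:3].T
    o=T[:3,3]; return o+d*((h-o[2])/d[:,2])[:,None]
E
python3 - <<'E'
from h import *; import pickle
for n in("top","scene"):
    f=pickle.load(open(n+'0.pkl','rb')); W=world(f); c=cv2.cvtColor(f["color"],cv2.COLOR_RGB2HSV)
    zone=(W[...,0]>.35)&(W[...,0]<.85)&(abs(W[...,1])<.36)
    m=(zone&(W[...,2]>.08)&(W[...,2]<.112)).astype(np.uint8)
    k,l,s,_=cv2.connectedComponentsWithStats(m); i=1+np.argmax(s[1:,4]); m=(l==i)
    p=W[m]; print(n,'box depth', cv2.minAreaRect((p[:,:2]*1000).astype(np.float32)), np.percentile(p[:,2],[5,50,95]))
    # ray-based on contour at z=.104
    cn=max(cv2.findContours(m.astype(np.uint8),0,1)[0],key=cv2.contourArea)[:,0]
    print(' ray .104',cv2.minAreaRect((ray(f,cn,.104)[:,:2]*1000).astype(np.float32)))
    b=((c[...,0]>100)&(c[...,0]<125)&(c[...,1]>120)&m).astype(np.uint8)
    cn=np.concatenate([q for q in cv2.findContours(b,0,1)[0] if cv2.contourArea(q)>200])[:,0]
    print(' cover .098',cv2.minAreaRect((ray(f,cn,.098)[:,:2]*1000).astype(np.float32)))
    zz=zone&(W[...,2]>.015)&(W[...,2]<.07)
    for nm,lo,hi in(("red",0,8),("yel",18,32)):
        q=zz&(c[...,0]>=lo)&(c[...,0]<=hi)&(c[...,1]>150)&(c[...,2]>90); print(nm,q.sum(),W[q].mean(0) if q.any() else '')
    d=zone&(W[...,2]>.1)&(c[...,2]<50)&(W[...,2]<.14); 
    l=cv2.connectedComponentsWithStats(d.astype(np.uint8))
    for j in range(1,l[0]):
        if l[2][j,4]>50: print(' dark',W[l[1]==j].mean(0),l[2][j,4])
from bench import r
o=r.get_obs(); print(Ro.from_rotvec(o["orientation"]).as_matrix().round(3))
E
```

```text
top box depth ((542.007080078125, -4.948944091796875), (210.42532348632812, 585.3565673828125), 13.19547176361084) [0.08932709 0.09579091 0.10438717]
 ray .104 ((542.094482421875, -4.89617919921875), (209.74832153320312, 583.64453125), 13.181680679321289)
 cover .098 ((543.4812622070312, -12.419754028320312), (181.48426818847656, 273.3780822753906), 13.107457160949707)
red 54 [ 0.68371854 -0.03603445  0.04013749]
yel 38 [0.65575293 0.08725949 0.03923772]
scene box depth ((539.6636352539062, -5.959869384765625), (213.495361328125, 590.2423095703125), 13.082700729370117) [0.08861154 0.09546647 0.10397459]
 ray .104 ((547.9703979492188, -14.911224365234375), (220.59942626953125, 600.453369140625), 13.026995658874512)
 cover .098 ((542.881103515625, -17.083541870117188), (183.87628173828125, 282.1393127441406), 13.010235786437988)
red 38 [ 0.6823615  -0.04552404  0.03653737]
yel 60 [0.65673659 0.07821557 0.03421859]
[[ 0.357 -0.    -0.934]
 [ 0.934 -0.001  0.357]
 [-0.001 -1.    -0.   ]]
```

```bash
python3 -m jog '0 7 0 0 0 0 0;0 7 0 0 0 0 0;0 7 0 0 0 0 0;0 7 0 0 0 0 0;0 7 0 0 0 0 0' 30; python3 -m jog '0 7 0 0 0 0 0;0 7 0 0 0 0 0;0 7 0 0 0 0 0;0 0 0 0 0 0 0;0 0 0 0 0 0 0'
cat >> h.py <<'E'
B=np.array([542.,-5.]);yaw=np.radians(13.15)
bx=np.array([np.cos(yaw),np.sin(yaw)]);by=np.array([-np.sin(yaw),np.cos(yaw)])
def tobox(p): d=np.asarray(p)[...,:2]*1000-B; return np.stack([d@bx,d@by],-1)
def st():
    from bench import r
    o=r.get_obs();R=Ro.from_rotvec(o["orientation"]).as_matrix()
    print('t',round(o["clock"],2),'tcp',(o["tcp_pos"]*1000).round(1),'box',tobox(o["tcp_pos"]).round(1),'az',np.degrees(np.arctan2(R[1,0],R[0,0])).round(2),'down',R[:,1].round(3),'F',o["contact_force"].round(1),'w',round(o["grip_width"],3)); return o,R
E
python3 - <<'E'
from h import *; import pickle
o,R=st()
f=pickle.load(open('top0.pkl','rb')); W=world(f)
d=(f["color"].max(-1)<55); d[:180]=0;d[245:]=0;d[:,:300]=0;d[:,345:]=0
v,u=np.nonzero(d); print(len(u),u.min(),u.max(),v.min(),v.max())
cn=max(cv2.findContours(d.astype(np.uint8),0,1)[0],key=cv2.contourArea)[:,0]
print('grip',tobox(W[d]).mean(0),W[d].mean(0),[tobox(ray(f,cn,h)).min(0).tolist()+tobox(ray(f,cn,h)).max(0).tolist() for h in(.126,.115)])
t=np.array([B+by*-48])[0]; dd=np.append(t,160)-o["tcp_pos"]*1000; print('tool move',(R.T@dd).round(1))
E
```

```text
clock: 0.57
tcp_pos: [0.2407, 0.6304, 0.2309]
orientation: [-1.522, -0.461, 0.462]
contact_force: [0.0, -0.3, -0.1]
grip_width: 0.0256
clock: 0.98
tcp_pos: [0.2406, 0.6305, 0.231]
orientation: [-1.564, -0.182, 0.183]
contact_force: [-0.0, -0.3, -0.2]
grip_width: 0.0003
t 0.98 tcp [240.6 630.5 231. ] box [-148.9  687.4] az 13.32 down [ 0.    -0.001 -1.   ] F [-0.  -0.3 -0.2] w 0.0
25 315 322 195 226
grip [21.26370995 -5.07316353] [ 0.56386028 -0.00510262  0.12619539] [[41.25857969181648, -10.571737621520587, 46.34550041808865, -1.7577521950146864], [41.68435610152137, -10.873941912857202, 46.823403238623904, -1.9696383056444466]]
tool move [ 146.8   71.4 -735.8]
```

```bash
for i in 1 ; do python3 -m jog '0 0 0 7.4 0 -36.8 0;0 0 0 7.4 0 -36.8 0;0 0 0 7.4 0 -36.8 0;0 0 0 7.4 0 -36.8 0;0 0 0 7.4 0 -36.8 0'; done
python3 -m jog '0 0 0 7.4 0 -36.8 0;0 0 0 7.4 0 -36.8 0;0 0 0 7.4 0 -36.8 0;0 0 0 7.4 0 -36.8 0;0 0 0 7.4 0 -36.8 0'
python3 -m jog '0 0 0 7.4 0 -36.8 0;0 0 0 7.4 0 -36.8 0;0 0 0 7.4 0 -36.8 0;0 0 0 7.4 0 -36.8 0;0 0 0 7.4 0 -36.8 0'
python3 -m jog '0 0 0 7.4 0 -36.8 0;0 0 0 7.4 0 -36.8 0;0 0 0 7.4 0 -36.8 0;0 0 0 7.4 0 -36.8 0;0 0 0 0 0 0 0'
python3 -c "
from h import *
o,R=st()"
```

```text
clock: 1.4
tcp_pos: [0.319, 0.458, 0.2313]
orientation: [-1.563, -0.183, 0.183]
contact_force: [0.7, 0.5, -0.2]
grip_width: -0.0001
clock: 1.82
tcp_pos: [0.3968, 0.2871, 0.2315]
orientation: [-1.563, -0.183, 0.182]
contact_force: [1.1, 0.4, 0.8]
grip_width: -0.0004
clock: 2.23
tcp_pos: [0.4744, 0.1163, 0.2316]
orientation: [-1.563, -0.183, 0.182]
contact_force: [0.3, 0.0, -0.3]
grip_width: 0.0003
clock: 2.65
tcp_pos: [0.5381, -0.027, 0.2321]
orientation: [-1.568, -0.177, 0.173]
contact_force: [-1.1, -0.5, 0.1]
grip_width: -0.0002
t 2.65 tcp [538.1 -27.  232.1] box [ -8.8 -20.5] az 12.75 down [ 0.003 -0.004 -1.   ] F [-1.1 -0.5  0.1] w -0.0
```

```bash

python3 -m jog '0 0 0 4 0 -16 0;0 0 0 4 0 -16 0;0 0 0 0 10 0 0;0 0 0 0 20 0 0;0 0 0 0 0 0 0'
python3 - <<'E'
from h import *
from bench import imaging
o,R=st(); f=imaging.grab_frame("wrist"); cv2.imwrite('pics/w1.png',f["color"][:,:,::-1])
import pickle; pickle.dump((o,f),open('w1.pkl','wb'))
E
```

```text
clock: 3.07
tcp_pos: [0.5488, -0.0469, 0.1979]
orientation: [-1.563, -0.177, 0.186]
contact_force: [-0.5, -0.7, -0.8]
grip_width: 0.0
t 3.07 tcp [548.8 -46.9 197.9] box [ -3.  -42.4] az 13.24 down [-0.006 -0.    -1.   ] F [-0.5 -0.7 -0.8] w 0.0
```

View pics/w1.png

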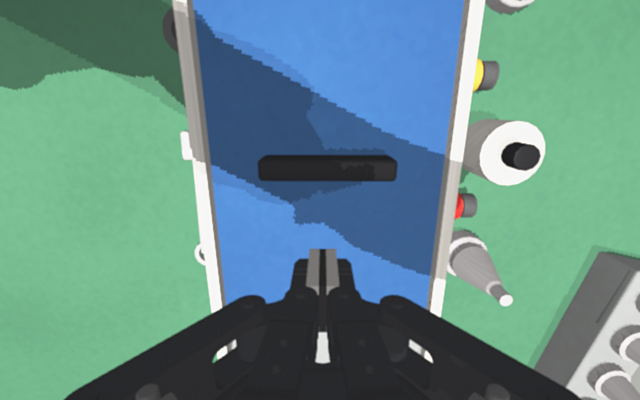

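The fingertips at (322,255) are behind the black grip, which spans (259–397, 155–181), and the cover is between its guides. I'll measure the grip from this view.

```bash
python3 - <<'E'
from h import *; import pickle
o,f=pickle.load(open('w1.pkl','rb')); R=Ro.from_rotvec(o["orientation"]).as_matrix()
H=f["hand_eye"]; T=np.eye(4);T[:3,:3]=R;T[:3,3]=o["tcp_pos"]; C=T@H
f["world_to_cam"]=np.linalg.inv(C)
m=(f["color"].max(-1)<60).astype(np.uint8); m[:140]=0;m[195:]=0;m[:,:240]=0;m[:,410:]=0
m=cv2.morphologyEx(m,cv2.MORPH_OPEN,np.ones((3,3)))
W=world(f); q=(m>0)&(W[...,2]>.1); b=tobox(W[q]); print('grip',b.min(0),b.max(0),np.percentile(W[q][:,2],[5,50,95]))
print('near top edge',tobox(ray(f,[[265,173],[392,173],[262,157],[394,157]],.126)), )
# guides: light strips, depth
q=(W[...,2]>.101)&(W[...,2]<.108)&(abs(tobox(W)[...,0])<125)&(abs(tobox(W)[...,1]-30)<60)
b=tobox(W[q]); print('guides',[ (b[s][:,0].min().round(1),b[s][:,0].max().round(1)) for s in(b[:,0]<0,b[:,0]>0)])
E
```

```text
grip [-49.01347812 -14.68834627] [49.17281118 34.89443313] [0.10890267 0.12546142 0.1267751 ]
near top edge [[-43.73132803  -9.24282876]
 [ 46.65164278  -8.84593826]
 [-45.22832916   2.14435066]
 [ 47.23006032   2.52012011]]
guides [(np.float64(-104.7), np.float64(-0.2)), (np.float64(0.5), np.float64(105.9))]
```

```bash

python3 -m jog '0 0 0 3 25 0 0;0 0 0 0 30 0 0;0 0 0 0 25 0 0;0 0 0 0 10 0 0;0 0 0 0 0 0 0'
python3 -m jog '0 0 0 0 0 0 0;0 0 0 0 0 5 0;0 0 0 0 0 5 0;0 0 0 0 0 5 0;0 0 0 0 0 0 0'
python3 -c "
from h import *
o,R=st()"
```

```text
clock: 3.53
tcp_pos: [0.5526, -0.0464, 0.1097]
orientation: [-1.563, -0.178, 0.184]
contact_force: [-0.3, -0.0, 0.6]
grip_width: 0.0002
clock: 3.95
tcp_pos: [0.5511, -0.0308, 0.1121]
orientation: [-1.562, -0.182, 0.18]
contact_force: [-0.3, 0.3, -0.2]
grip_width: -0.0001
t 3.95 tcp [551.1 -30.8 112.1] box [  3.  -27.1] az 13.21 down [ 0.001  0.001 -1.   ] F [-0.3  0.3 -0.2] w -0.0
```

```bash

python3 -m jog '0 0 0 -2 5 0 0;0 0 0 0 0 4 0;0 0 0 0 0 4 0;0 0 0 0 0 6 0;0 0 0 0 0 8 0'
python3 -m jog '0 0 0 0 0 10 0;0 0 0 0 0 12 0;0 0 0 0 0 12 0;0 0 0 0 0 12 0;0 0 0 0 0 12 0'
python3 -c "
from h import *
o,R=st()"
```

```text
clock: 4.37
tcp_pos: [0.5436, -0.0121, 0.1062]
orientation: [-1.564, -0.178, 0.179]
contact_force: [1.4, -2.1, -2.2]
grip_width: 0.0002
clock: 4.78
tcp_pos: [0.5302, 0.0466, 0.1063]
orientation: [-1.563, -0.18, 0.18]
contact_force: [0.9, -2.3, -2.0]
grip_width: 0.0
t 4.78 tcp [530.2  46.6 106.3] box [ 0.3 52.9] az 13.15 down [-0.  0. -1.] F [ 0.9 -2.3 -2. ] w 0.0
```

```bash

python3 -m jog '0 0 0 0 0 12 0;0 0 0 0 0 12 0;0 0 0 0 0 12 0;0 0 0 0 0 12 0;0 0 0 0 0 8 0'
python3 -m jog '0 0 0 0 0 3 0;0 0 0 0 0 3 0;0 0 0 0 0 2 0;0 0 0 0 0 2 0;0 0 0 0 0 0 0'
python3 -c "
from h import *
o,R=st()"
```

```text
clock: 5.2
tcp_pos: [0.5176, 0.1012, 0.1063]
orientation: [-1.563, -0.18, 0.181]
contact_force: [1.2, -2.9, -2.2]
grip_width: 0.0001
clock: 5.62
tcp_pos: [0.5157, 0.1091, 0.1063]
orientation: [-1.563, -0.179, 0.179]
contact_force: [-0.4, -1.7, -1.8]
grip_width: 0.0003
t 5.62 tcp [515.7 109.1 106.3] box [  0.3 117.1] az 13.07 down [-0.  0. -1.] F [-0.4 -1.7 -1.8] w 0.0
```

```bash

python3 -m jog '0 0 0 0 0 1 0;0 0 0 0 0 1 0;0 0 0 0 0 1 0;0 0 0 0 0 1 0;0 0 0 0 0 0 0'
python3 -m jog '0 0 0 0 0 1 0;0 0 0 0 0 1 0;0 0 0 0 0 1 0;0 0 0 0 0 0 0;0 0 0 0 0 0 0'
python3 - <<'E'
from h import *
from bench import imaging
o,R=st(); f=imaging.grab_frame("top"); cv2.imwrite('pics/t2.png',f["color"][100:300,150:470][:,:,::-1].repeat(2,0).repeat(2,1))
E
```

```text
clock: 6.03
tcp_pos: [0.5148, 0.1131, 0.1063]
orientation: [-1.563, -0.18, 0.179]
contact_force: [0.4, -1.9, -1.0]
grip_width: -0.0002
clock: 6.45
tcp_pos: [0.5144, 0.1158, 0.1063]
orientation: [-1.564, -0.18, 0.179]
contact_force: [2.2, -3.7, -1.6]
grip_width: 0.0
t 6.45 tcp [514.4 115.8 106.3] box [  0.6 123.9] az 13.09 down [ 0. -0. -1.] F [ 2.2 -3.7 -1.6] w 0.0
```

View pics/t2.png

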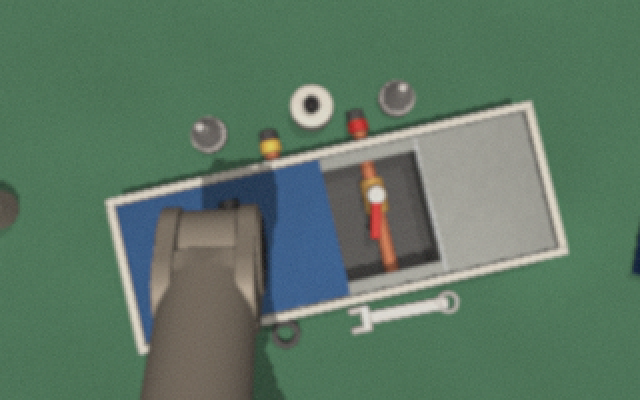

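The cover's right edge is at about (320–350, 160–295) and the red half is visible, with the handle pointing from the hub (376,195) to (376,237). I'll keep pushing in small steps until I feel the stop.

```bash

python3 -m jog '0 0 0 0 0 1 0;0 0 0 0 0 1 0;0 0 0 0 0 0 0;0 0 0 0 0 0 0;0 0 0 0 0 0 0'
python3 -c "
from h import *
o,R=st()"
```

```text
clock: 6.92
tcp_pos: [0.5143, 0.1158, 0.1064]
orientation: [-1.566, -0.179, 0.177]
contact_force: [3.2, -9.6, -3.3]
grip_width: 0.0001
t 6.92 tcp [514.3 115.8 106.4] box [  0.6 123.9] az 13.0 down [ 0.001 -0.002 -1.   ] F [ 3.2 -9.6 -3.3] w 0.0
```

The cover is on its stop: force rose to 10 N with no further motion. I'll back off, rise and look.

```bash

python3 -m jog '0 0 0 0 0 -8 0;0 0 0 0 0 -12 0;0 0 0 0 -20 -15 0;0 0 0 0 -25 -25 0;0 0 0 0 -25 -35 0'
python3 -m jog '0 0 0 0 -20 -35 0;0 0 0 0 0 -35 0;0 0 0 0 0 -30 0;0 0 0 0 0 -30 0;0 0 0 0 0 0 0'
python3 -m jog '0 0 0 -10 0 0 0;0 0 0 -10 0 0 0;0 0 0 0 0 0 0;0 0 0 0 0 0 0;0 0 0 0 0 0 0'
python3 - <<'E'
from h import *
from bench import imaging
import pickle
o,R=st(); f=imaging.grab_frame("wrist"); cv2.imwrite('pics/w3.png',f["color"][:,:,::-1]); pickle.dump((o,f),open('w3.pkl','wb'))
f=imaging.grab_frame("top"); cv2.imwrite('pics/t3.png',f["color"][100:300,150:470][:,:,::-1].repeat(2,0).repeat(2,1));pickle.dump(f,open('t3.pkl','wb'))
E
```

```text
clock: 7.33
tcp_pos: [0.5345, 0.028, 0.176]
orientation: [-1.561, -0.182, 0.184]
contact_force: [1.1, -0.1, -0.6]
grip_width: 0.0002
clock: 7.75
tcp_pos: [0.5647, -0.1075, 0.1965]
orientation: [-1.567, -0.175, 0.172]
contact_force: [-0.4, -0.6, -0.2]
grip_width: -0.0003
clock: 8.17
tcp_pos: [0.5449, -0.1034, 0.1956]
orientation: [-1.562, -0.181, 0.181]
contact_force: [-0.3, -0.6, 1.1]
grip_width: -0.0004
t 8.17 tcp [ 544.9 -103.4  195.6] box [-19.5 -96.5] az 13.21 down [ 0.     0.001 -1.   ] F [-0.3 -0.6  1.1] w -0.0
```

View pics/w3.png

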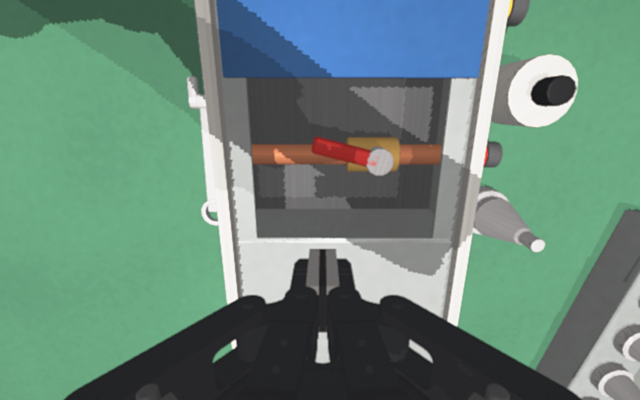

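View pics/t3.png

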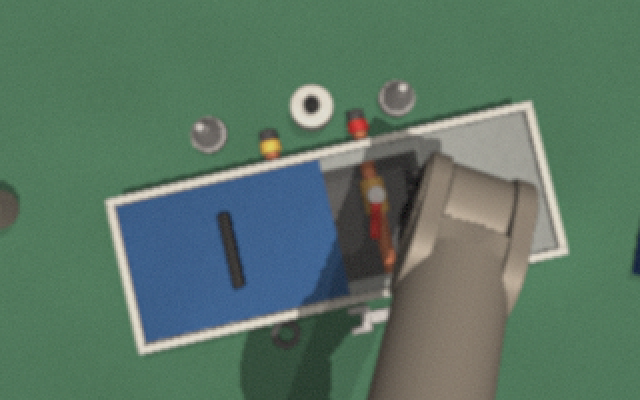

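The wrist view shows the cover edge at row 77, the hub at (379,162) and the red tip at (314,146), turned slightly from 0. The near opening edge is at row 240. I'll convert these to box coordinates.

```bash
cat >> h.py <<'E'
def wr(o,f):
    T=np.eye(4);T[:3,:3]=Ro.from_rotvec(o["orientation"]).as_matrix();T[:3,3]=o["tcp_pos"]
    f["world_to_cam"]=np.linalg.inv(T@f["hand_eye"]); return f
def handle(f,lo=0):
    W=world(f); c=cv2.cvtColor(f["color"],cv2.COLOR_RGB2HSV); b=tobox(W)
    q=((c[...,0]<5)|(c[...,0]>174))&(c[...,1]>180)&(W[...,2]>.055)&(W[...,2]<.085)&(abs(b[...,0])<75)&(b[...,1]<5)&(b[...,1]>-126)
    p=b[q]; q2=q&(W[...,2]>.072); print('red px',q.sum(),'top',q2.sum()); p=b[q2]
    m=p.mean(0); d=np.linalg.svd(p-m)[2][0]; 
    if d@(m-[30,-64])<0:d=-d
    print('mean',m.round(1),'axis angle theta',np.arctan2(d[1],-d[0]).round(3),'from pivot',np.arctan2(m[1]+64,-(m[0]-30)).round(3),'far',(p-[30,-64]).__matmul__(d).max().round(1))
E
python3 - <<'E'
from h import *; import pickle
o,f=pickle.load(open('w3.pkl','rb')); f=wr(o,f)
handle(f)
print('hub',tobox(ray(f,[[379,161]],.077)),'tip',tobox(ray(f,[[314,146]],.076)))
print('cover edge',tobox(ray(f,[[250,77],[450,77]],.098)),tobox(ray(f,[[250,78],[450,78]],.092)))
print('open edge',tobox(ray(f,[[270,240],[420,239]],.092)))
E
```

```text
red px 847 top 837
mean [ -3.9 -54.1] axis angle theta 0.246 from pivot 0.285 far 59.0
hub [[ 29.59545646 -62.24763096]] tip [[-26.04649806 -49.80280751]]
cover edge [[-71.72618599   2.24650446]
 [ 73.69755364   2.61320571]] [[-73.08769867   2.09031305]
 [ 76.10728199   2.46654029]]
open edge [[ -64.63970641 -129.45139832]
 [  66.70883064 -128.16448632]]
```

```bash

python3 -m jog '0 0 0 7 25 0 0;0 0 0 0 30 0 0;0 0 0 0 30 0 0;0 0 0 0 20 0 0;0 0 0 0 0 0 0'
python3 -c "
from h import *
o,R=st()"
```

```text
clock: 8.68
tcp_pos: [0.5492, -0.1019, 0.0866]
orientation: [-1.562, -0.175, 0.186]
contact_force: [-1.4, 0.4, -0.4]
grip_width: -0.0001
t 8.68 tcp [ 549.2 -101.9   86.6] box [-15.1 -96. ] az 13.17 down [-0.007  0.    -1.   ] F [-1.4  0.4 -0.4] w -0.0
```

```bash

python3 -m jog '0 0 0 0 15 0 0;0 0 0 0 12 0 0;0 0 0 0 0 0 0;0 0 0 0 0 6 0;0 0 0 0 0 6 0'
python3 -c "
from h import *
o,R=st()"
```

```text
clock: 9.1
tcp_pos: [0.5496, -0.0914, 0.0644]
orientation: [-1.564, -0.18, 0.178]
contact_force: [-0.3, 0.4, -0.6]
grip_width: 0.0001
t 9.1 tcp [549.6 -91.4  64.4] box [-12.3 -85.8] az 13.06 down [ 0.001 -0.    -1.   ] F [-0.3  0.4 -0.6] w 0.0
```

```bash

python3 -m jog '0 0 0 0 3 5 0;0 0 0 0 0 5 0;0 0 0 -1 0 4 0;0 0 0 -1 0 4 0;0 0 0 -1 0 4 0'
python3 -m jog '0 0 0 0 0 4 0;0 0 0 0 0 4 0;0 0 0 1 0 4 0;0 0 0 1 0 4 0;0 0 0 2 0 4 0'
python3 -c "
from h import *
o,R=st()"
```

```text
clock: 9.52
tcp_pos: [0.5424, -0.0719, 0.0613]
orientation: [-1.566, -0.181, 0.176]
contact_force: [2.1, -4.3, 0.3]
grip_width: -0.0001
clock: 9.93
tcp_pos: [0.5406, -0.0524, 0.0611]
orientation: [-1.566, -0.179, 0.177]
contact_force: [0.0, -6.1, 1.2]
grip_width: -0.0002
t 9.93 tcp [540.6 -52.4  61.1] box [-12.1 -45.8] az 12.97 down [ 0.001 -0.002 -1.   ] F [ 0.  -6.1  1.2] w -0.0
```

```bash

python3 -m jog '0 0 0 2 0 4 0;0 0 0 2 0 3 0;0 0 0 3 0 3 0;0 0 0 3 0 3 0;0 0 0 3 0 3 0'
python3 -m jog '0 0 0 2 0 1 0;0 0 0 2 0 1 0;0 0 0 2 0 0 0;0 0 0 1 0 0 0;0 0 0 0 0 0 0'
python3 -c "
from h import *
o,R=st()"
```

```text
clock: 10.35
tcp_pos: [0.5485, -0.0334, 0.0606]
orientation: [-1.565, -0.177, 0.179]
contact_force: [-2.2, -4.7, 1.5]
grip_width: -0.0001
clock: 10.77
tcp_pos: [0.5557, -0.0279, 0.0604]
orientation: [-1.563, -0.179, 0.18]
contact_force: [-3.5, -1.3, 1.1]
grip_width: -0.0002
t 10.77 tcp [555.7 -27.9  60.4] box [  8.1 -25.4] az 13.11 down [-0.001  0.    -1.   ] F [-3.5 -1.3  1.1] w -0.0
```

```bash

python3 -m jog '0 0 0 1 0 0 0;0 0 0 1 0 0 0;0 0 0 1 0 0 0;0 0 0 0 0 0 0;0 0 0 0 0 0 0'
python3 -c "
from h import *
o,R=st()"
```

```text
clock: 11.18
tcp_pos: [0.5572, -0.0273, 0.0603]
orientation: [-1.562, -0.177, 0.182]
contact_force: [-8.3, -1.4, 4.7]
grip_width: 0.0003
t 11.18 tcp [557.2 -27.3  60.3] box [  9.7 -25.2] az 13.09 down [-0.003  0.001 -1.   ] F [-8.3 -1.4  4.7] w 0.0
```

```bash

python3 -m jog '0 0 0 1 0 0 0;0 0 0 1 0 0 0;0 0 0 1 0 0 0;0 0 0 0 0 0 0;0 0 0 0 0 0 0'
python3 -c "
from h import *
o,R=st()"
```

```text
clock: 11.6
tcp_pos: [0.5574, -0.0272, 0.06]
orientation: [-1.561, -0.172, 0.185]
contact_force: [-15.1, -2.1, 12.6]
grip_width: -0.0001
t 11.6 tcp [557.4 -27.2  60. ] box [ 10.  -25.2] az 13.05 down [-0.008  0.001 -1.   ] F [-15.1  -2.1  12.6] w -0.0
```

The handle is on its stop: force rose to 15 N with no motion. I'll back off, lift clear and check.

```bash

python3 -m jog '0 0 0 -8 0 0 0;0 0 0 -10 0 -2 0;0 0 0 -8 0 -3 0;0 0 0 0 -15 0 0;0 0 0 0 -30 0 0'
python3 -m jog '0 0 0 0 -35 0 0;0 0 0 0 -35 -10 0;0 0 0 0 -20 -20 0;0 0 0 0 0 -20 0;0 0 0 0 0 -20 0'
python3 -m jog '0 0 0 0 0 -5 0;0 0 0 0 0 0 0;0 0 0 0 0 0 0;0 0 0 0 0 0 0;0 0 0 0 0 0 0'
python3 - <<'E'
from h import *
from bench import imaging
import pickle
o,R=st(); f=imaging.grab_frame("wrist"); cv2.imwrite('pics/w4.png',f["color"][:,:,::-1]); pickle.dump((o,f),open('w4.pkl','wb'))
handle(wr(o,f))
g=imaging.grab_frame("scene"); cv2.imwrite('pics/s4.png',g["color"][:,:,::-1])
E
```

```text
clock: 12.02
tcp_pos: [0.5349, -0.0379, 0.1035]
orientation: [-1.563, -0.175, 0.183]
contact_force: [-0.2, 0.9, 0.4]
grip_width: -0.0003
clock: 12.43
tcp_pos: [0.555, -0.1065, 0.1977]
orientation: [-1.563, -0.185, 0.176]
contact_force: [0.2, 0.3, -0.9]
grip_width: -0.0001
clock: 12.85
tcp_pos: [0.5544, -0.1092, 0.1951]
orientation: [-1.562, -0.18, 0.181]
contact_force: [-0.3, 0.2, -0.1]
grip_width: 0.0003
t 12.85 tcp [ 554.4 -109.2  195.1] box [ -11.6 -104.3] az 13.2 down [-0.001  0.001 -1.   ] F [-0.3  0.2 -0.1] w 0.0
red px 762 top 736
mean [ 29.7 -31.7] axis angle theta 1.581 from pivot 1.563 far 60.1
```

View pics/w4.png

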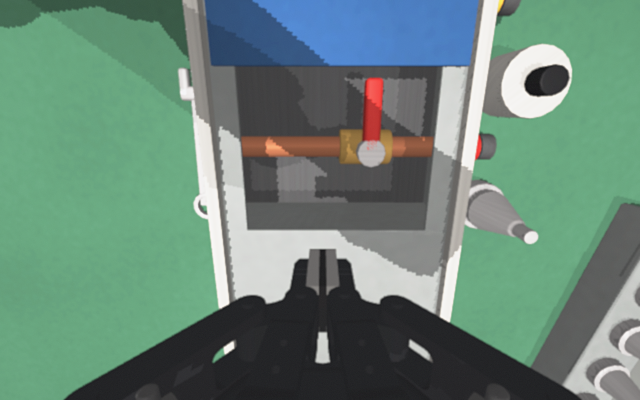

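View pics/s4.png

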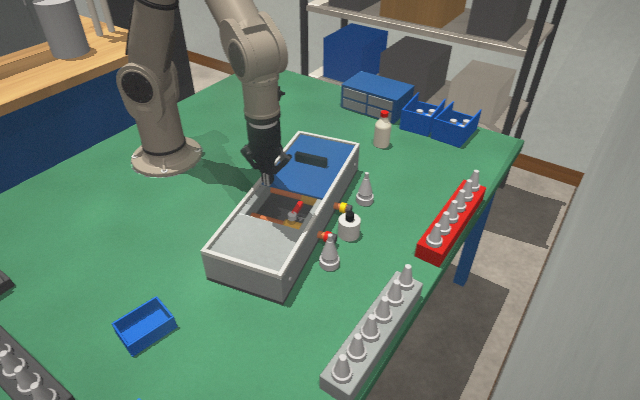

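The handle points to box +y, from the hub (371,152) to the tip (374,80), at 1.57 rad. The cover edge is at row 66 and everything else is unmoved. One last check of the cover edge, then hand in.

```bash
python3 - <<'E'
from h import *; import pickle
o,f=pickle.load(open('w4.pkl','rb')); f=wr(o,f)
print(tobox(ray(f,[[250,66],[450,66]],.098)))
from bench import r
print(r.hand_in())
E
```

```text
[[-63.33514858   1.71432645]
 [ 80.28165533   2.04106928]]
the job is handed in; nothing more can be done
None
```

The cover is off the red valve's half of the opening and the red valve is shut. I handed the job in at about 13 s on the robot's clock.

- **Cover:** I pushed it by its grip with closed fingers along +y to its end stop. There the force rose to about 10 N with no further movement. In the last wrist picture its edge is about 2 mm past the middle of the box, so the red half is fully uncovered. It looks flat in its guides.
- **Red handle:** I pushed it clockwise in an arc from about 0.25 rad to its stop, where the force rose to about 15 N with no movement. I then measured its angle from the picture as 1.56 to 1.58 rad (shut is 1.571).
- **Everything else:** The gripper was clear of everything when I handed in. By eye, nothing else on the bench has moved in the last scene picture.
- **Not checked directly:** The yellow handle is hidden under the cover, so I could not see it. The tool never went into that half of the box below the cover.

No check failed or disagreed.

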